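Unstack the bead tins onto their cork mats

TASK

The mosaic class is about to start: take the pile of aluminium bead tins apart and set each tin upright in the middle of the cork mat of its own shape and size in the green tray (which way round it is turned does not matter). Don't tip a tin over, and leave the glue bottle and the jar of beads where they stand.

Things in the scene. Friction and masses are not known exactly. Their poses are not given: they have to be found in the camera images.
- tin_big_round: Closed aluminium bead tin, dark lid rim: round, 66 mm in diameter, 32 mm high, straight sides, about 160 g. Origin: centre of the underside, z up. At the start it stands on a dark 4 mm cutting mat, either alone or at the bottom of the stack of three. Lids are flat; nothing interlocks.
- tin_square: Closed aluminium bead tin, dark lid rim: square, 62 mm wide across flats (yaw 0: sides along x and y), 32 mm high, straight sides, about 150 g. Origin: centre of the underside, z up. At the start it stands on a dark 4 mm cutting mat, either alone or at the bottom of the stack of three. Lids are flat; nothing interlocks.
- tin_hex: Closed aluminium bead tin, dark lid rim: six-sided, 48 mm across flats and 55 mm across corners (two flats face along its own +x and -x), 32 mm high, straight sides, about 90 g. Origin: centre of the underside, z up. At the start it stands on the big round or on the square tin, as the middle of a stack of three. Lids are flat; nothing interlocks.
- tin_small_round: Closed aluminium bead tin, dark lid rim: round, 34 mm in diameter, 32 mm high, straight sides, about 50 g. Origin: centre of the underside, z up. At the start it stands on the six-sided tin, as the top of the stack of three. Lids are flat; nothing interlocks.
- mat_big_round: Flat cork mat, round, 76 mm in diameter, 4 mm thick, fixed to the floor of the green tray (floor 4 mm above the table; tray 360 x 300 mm, rim 22 mm above the table). Origin: centre of its underside, z up, so its top is 4 mm above the origin. Place of the tin of the same outline (5 mm larger all round). Mat centres are about 130 mm apart, order shuffled.
- mat_square: Flat cork mat, square, 72 mm wide (sides along its x and y), 4 mm thick, fixed to the floor of the green tray (floor 4 mm above the table; tray 360 x 300 mm, rim 22 mm above the table). Origin: centre of its underside, z up, so its top is 4 mm above the origin. Place of the tin of the same outline (5 mm larger all round). Mat centres are about 130 mm apart, order shuffled.
- mat_hex: Flat cork mat, six-sided, 58 mm across flats (two flats face along its x axis), 4 mm thick, fixed to the floor of the green tray (floor 4 mm above the table; tray 360 x 300 mm, rim 22 mm above the table). Origin: centre of its underside, z up, so its top is 4 mm above the origin. Place of the tin of the same outline (5 mm larger all round). Mat centres are about 130 mm apart, order shuffled.
- mat_small_round: Flat cork mat, round, 44 mm in diameter, 4 mm thick, fixed to the floor of the green tray (floor 4 mm above the table; tray 360 x 300 mm, rim 22 mm above the table). Origin: centre of its underside, z up, so its top is 4 mm above the origin. Place of the tin of the same outline (5 mm larger all round). Mat centres are about 130 mm apart, order shuffled.
- glue_bottle: White glue bottle with a pointed nozzle, 38 mm in diameter, 110 mm tall, standing loose in the tray beyond the mats. Origin: centre of its underside. To be left alone.
- bead_jar: Jar of amber beads with a black lid, 60 mm in diameter, 80 mm tall, standing loose on the dark cutting mat beyond the tins. Origin: centre of its underside. To be left alone.
Things that resemble listed ones, but are neither listed nor needed, are in the scene too. What is shaped like the mat_square but pink or yellow is not meant.

How it is judged:
By the outcome, as a careful person would: the job done as asked, in the order asked, and still so for the second after the job is handed in, with the robot touching nothing.
It also fails if it takes over 120 s, if anything falls off the work surface, if the arm or the gripper's body presses on something with over 40 N, if the wrist force passes 120 N, or if a joint passes its speed limit or range.

ROBOT

A 7-joint arm with a two-finger parallel gripper is mounted at the origin on the work surface. World frame = base frame: x ahead of the robot, y to its left, z up, the work surface at z = 0. Lengths are in m, angles in degrees, forces in N, time in s.
With the tool pointing down it reaches from about 0.425 to 0.875 m from the base axis. Payload 4.7 kg.
Tool frame: the origin (TCP) lies at the very end of the fingers, on their centre line; the grasp point (between the pads) lies 19 mm behind it; z points along the fingers, y is the line along which they close (so a half turn about z gives the same grasp; the last joint's range is limited). The gripper opens to 87 mm and grips with 3 to 60 N. Pads are 19 mm wide; open, the fingers measure 117 mm over their backs; the gripper's body (75 mm by 190 mm) begins 51 mm behind the grasp point.
Start: joints at [69.677, 18.392, -4.016, 83.108, 1.295, 78.541, -3.26], TCP at [0.234, -0.606, 0.223] pointing down, gripper open.
Joint ranges: [-163.93, 163.93], [-17.29, 119.83], [-79.2, 71.16], [3.27, 140.29], [-89.18, 269.18], [5.43, 117.66], [-154.24, 154.24]. Speed limits (degrees/s): [147.25, 147.25, 180, 180, 180, 180, 180].

INTERFACE

Orientations are given as [roll, pitch, yaw] about the fixed x, y, z axes, in that order (R = Rz(yaw) Ry(pitch) Rx(roll)).
In Python, from cell import get_obs, eyes, env gives the robot as it stands.
- The arm moves only by the tool servo_tool, never from a script. Its argument "series" is a list that holds one entry, the list of rows, each a list of 7 numbers: the shift along the tool's x, y, z in units of 300 mm (1.0 is 300 mm), then the turn, a rotation vector about the tool's x, y, z in units of pi rad (1.0 is pi rad), then the opening, from 0 (shut) to 1 (fully open). In form: [[[tx, ty, tz, wx, wy, wz, gripper], ...]]. A call has 1 to 12 rows; each row is the pose to reach, as a shift and turn from the pose commanded when the call began, along the tool's axes at that moment, turning the shorter way round; what a row does not reach only later rows make up. A row lasts 1/12 s, in which the tool goes at most 41.7 mm and 7.16 degrees, less where a joint would pass 70% of its speed; a pose out of reach is approached as far as the arm can. A call with a number of a shift or a turn outside -1 to 1 is refused whole. A call with a gripper value outside its range is refused whole. The fingers move at their own pace and stop on an object; "grip_force" is the grip in N (left out, the last holds). Time passes only in rows, so rows that repeat a pose let the fingers close. It gives the time, the measured TCP pose, the force, the opening and the grip force at its end, in the units of the state.
- get_obs(): the state, without advancing time (a new reading comes with each control period).
- eyes.read_camera(name): name is "scene" or "top" or "wrist"; returns a dict with "frame" (480x640x3 uint8, red, green, blue), "depth" (480x640 float32, m along the optical axis (not along the pixel's ray), 0 where there is no reading), "fx", "fy", "cx", "cy" (pixels), "origin" and "rotation" of the camera in the world; the wrist camera has in their place "mount" (4x4, takes a point from camera to tool coordinates, whose origin is the TCP and whose axes are the flange's). Camera axes: x right, y down, z forward; pixel columns grow to the right and rows downward; lengths in m; the calibration is good to about 2 mm. A picture is of the moment at which its call begins: read the wrist's pose just before it.
- env.sign_off(): hands the job in; it is judged then, once.
The state is a dict: "time_s": time; "qpos": joint angles; "joint_velocities": joint speeds; "effort": joint torques, N m; "tool_pos": TCP position; "tool_rot": TCP orientation; "force": force on the tool from outside, world axes, zero at the start; "wrist_torque": the same for the moment, N m; "grip_width": finger opening in m; "grasp_force": force on a finger pad.
Only numpy, scipy, OpenCV 4.12 (cv2) and the standard library are available. Lean on these libraries where they do the work, as an engineer would, in place of code of your own. Each camera call takes 0.05 s, during which the arm holds its last target. There are 200 camera calls.

## Working session

There is one attempt and no reset: what is moved stays moved. The work goes in short steps, Python scripts to look and compute and a tool call to move; the robot and the scene stay as the last step left them, time stands still between calls to the robot, and variables do not carry over. Pictures are saved under pics/ and viewed, at most 14 in all, crops included, and the job is handed in when it is done.

Besides the shell and the picture viewer there is one more tool, called after ">>>" as name(argument=value, ...), one argument or row to a line, values as JSON. servo_tool: Moves the arm, as the interface text tells. Shifts and turns lie within -1 to 1; 1 stands for 300 mm of shift or pi rad of turn. Its arguments: {"type":"object","properties":{"series":{"type":"array"},"grip_force":{"type":"number"}},"required":["series"]}

```bash
mkdir -p pics; ls; python3 - <<'E'
from cell import get_obs, eyes, env
import cv2,numpy as np,pickle
o=get_obs();print({k:np.round(v,3).tolist() for k,v in o.items()})
for n in("top","scene"):
    c=eyes.read_camera(n);pickle.dump(c,open(f"pics/{n}.pkl","wb"))
    cv2.imwrite(f"pics/{n}0.png",c["frame"][...,::-1])
    print(n,c["fx"],c["fy"],c["cx"],c["cy"],np.round(c["origin"],3),np.round(c["rotation"],3).tolist())
E
```

```text
pics
{'time_s': 0.0, 'qpos': [69.678, 18.437, -4.017, 83.175, 1.296, 78.541, -3.26], 'joint_velocities': [0.072, 0.032, -0.032, 0.014, -0.051, -0.056, 0.069], 'effort': [0.001, -49.129, -0.404, -31.252, -0.064, 0.044, 0.0], 'tool_pos': [0.234, -0.606, 0.221], 'tool_rot': [-179.892, 0.007, 21.134], 'force': [0.612, -0.312, -0.384], 'wrist_torque': [-0.06, 0.094, -0.035], 'grasp_force': 0.0, 'grip_width': 0.087}
top 605.3570452477416 605.3570452477416 325.9430541901257 239.4581250559934 [ 0.434 -0.08   1.267] [-176.821, -0.487, -91.105]
scene 555.6809364444904 555.6809364444904 326.16713378929023 238.48490782938964 [1.188 0.314 0.847] [-132.355, -0.254, 120.162]
```

View pics/top0.png

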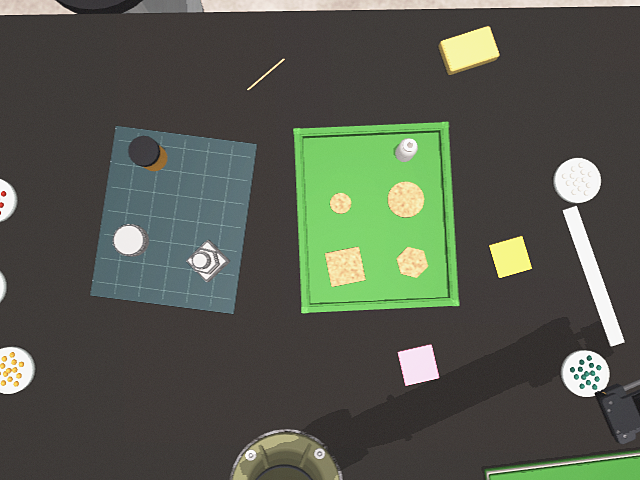

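View pics/scene0.png

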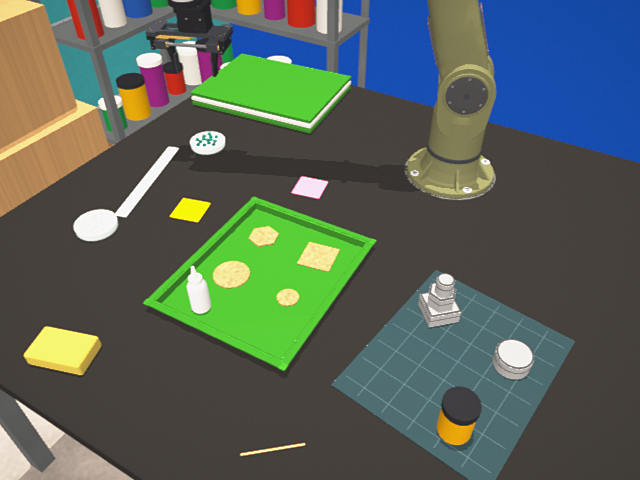

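The top view shows the stack (square, hex, small round) at about (206,261). The big round tin stands alone at (129,240), and the jar is at (145,151).

The cork mats are small (341,203), big (406,199), square (345,267) and hex (413,262), with the bottle at (405,150). Things that could be mistaken for targets:
- **Square mat:** the pink square (418,365) and the yellow square (510,257). Neither is cork or in the tray, so I reject both.
- **Round tins:** the white dishes at (577,180), (585,373) and (11,370), and the jar lid (145,151).

```bash
cat > h.py <<'E'
import numpy as np,cv2
from scipy.spatial.transform import Rotation as Rt
def pose(c,o=None):
    if "mount" in c:
        T=np.eye(4);T[:3,:3]=Rt.from_euler('xyz',o["tool_rot"],degrees=True).as_matrix();T[:3,3]=o["tool_pos"]
        T=T@np.array(c["mount"]);return T[:3,:3],T[:3,3]
    return Rt.from_euler('xyz',c["rotation"],degrees=True).as_matrix(),np.array(c["origin"])
def dirs(c,uv):
    uv=np.asarray(uv,float).reshape(-1,2)
    return np.c_[(uv[:,0]-c["cx"])/c["fx"],(uv[:,1]-c["cy"])/c["fy"],np.ones(len(uv))]
def ray(c,uv,z,o=None):
    R,t=pose(c,o);d=dirs(c,uv)@R.T
    return t+d*((z-t[2])/d[:,2])[:,None]
def cloud(c,o=None):
    R,t=pose(c,o);v,u=np.mgrid[:480,:640]
    return ((dirs(c,np.c_[u.ravel(),v.ravel()])*c["depth"].reshape(-1,1))@R.T+t).reshape(480,640,3)
def shapes(c,mask,z,o=None,amin=150):
    out=[]
    for k in cv2.findContours(mask.astype(np.uint8),cv2.RETR_EXTERNAL,cv2.CHAIN_APPROX_NONE)[0]:
        if cv2.contourArea(k)<amin: continue
        m=cv2.moments(k);uv=(m["m10"]/m["m00"],m["m01"]/m["m00"])
        w=ray(c,k,z,o)[:,:2];r=cv2.minAreaRect((w*1000).astype(np.float32))
        out.append((np.round(uv).tolist(),np.round(ray(c,uv,z,o)[0],4).tolist(),np.round(r[0],1),np.round(r[1],1),round(r[2],1)))
    return out
E
python3 - <<'E'
from h import *;import pickle
c=pickle.load(open("pics/top.pkl","rb"));P=cloud(c);hsv=cv2.cvtColor(c["frame"],cv2.COLOR_RGB2HSV)
reg=np.zeros((480,640),bool);reg[140:300,308:445]=1
print("cork")
for s in shapes(c,reg&(hsv[...,0]<30)&(hsv[...,1]>50)&(hsv[...,2]>120),.008):print(*s)
print("green")
g=(hsv[...,0]>45)&(hsv[...,0]<75)&(hsv[...,1]>120);g[320:]=0
for s in shapes(c,g,.022,amin=2000):print(*s)
reg[:]=0;reg[130:300,100:245]=1
for lo,hi,z in((.09,.11,.1),(.06,.077,.068),(.028,.045,.036),(.075,.09,.084)):
    print(z)
    for s in shapes(c,reg&(P[...,2]>lo)&(P[...,2]<hi),z,amin=60):print(*s)
for uv in((205,261),(129,240),(145,151),(341,203),(405,145),(380,230)):print(uv,np.round(P[uv[1],uv[0]],3))
a=cv2.resize(c["frame"][180:290,90:240],None,fx=5,fy=5,interpolation=cv2.INTER_CUBIC)
cv2.imwrite("pics/crop1.png",a[...,::-1])
E
```

```text
cork
[412.0, 262.0] [0.4539, -0.2699, 0.008] [ 454.1 -269.9] [57.2 65. ] 43.7
[345.0, 266.0] [0.4474, -0.1301, 0.008] [ 447.4 -130.3] [71.6 72.2] 10.2
[340.0, 203.0] [0.5798, -0.1233, 0.008] [ 579.6 -123.1] [41.8 42. ] 88.9
[405.0, 199.0] [0.5853, -0.2602, 0.008] [ 584.5 -260.3] [73.4 73.7] 88.6
green
[375.0, 217.0] [0.5478, -0.1947, 0.022] [ 549.8 -194.5] [381.7 323.5] 1.5
0.1
[199.0, 260.0] [0.4635, 0.1527, 0.1] [463.8 152.6] [32.7 30.8] 88.9
0.068
[208.0, 261.0] [0.4617, 0.1426, 0.068] [462.3 147.7] [48.1 47.8] 74.9
0.036
[210.0, 261.0] [0.4638, 0.1432, 0.036] [464.1 152.2] [62.  61.3] 44.1
[128.0, 240.0] [0.5093, 0.3096, 0.036] [509.8 309. ] [66.9 63.1] 88.9
0.084
[143.0, 150.0] [0.6817, 0.2656, 0.084] [680.8 265.1] [58.9 59.7] 89.8
(205, 261) [0.462 0.143 0.097]
(129, 240) [0.508 0.307 0.04 ]
(145, 151) [0.682 0.262 0.079]
(341, 203) [ 0.579 -0.125  0.009]
(405, 145) [ 0.683 -0.251  0.085]
(380, 230) [ 0.522 -0.206  0.004]
```

View pics/crop1.png

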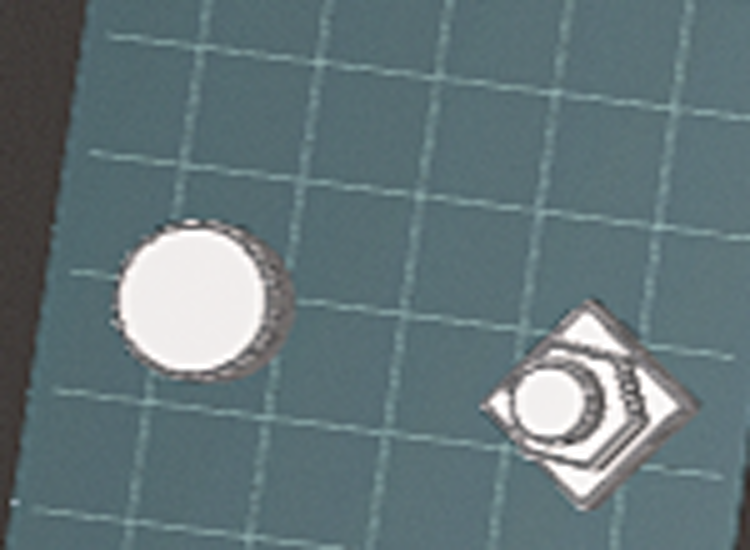

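The close crop shows the big round tin alone at left, and the three-tin stack at right with the square at its base turned about 45°. Sizes and heights match the description. I'm moving toward the stack now.

>>> servo_tool(
  series=[
    [[0.94, -0.67, -0.2, 0, 0, 0.117, 1], [0.94, -0.67, -0.2, 0, 0, 0.117, 1], [0.94, -0.67, -0.2, 0, 0, 0.117, 1], [0.94, -0.67, -0.2, 0, 0, 0.117, 1], [0.94, -0.67, -0.2, 0, 0, 0.117, 1], [0.94, -0.67, -0.2, 0, 0, 0.117, 1], [0.94, -0.67, -0.2, 0, 0, 0.117, 1], [0.94, -0.67, -0.2, 0, 0, 0.117, 1], [0.94, -0.67, -0.2, 0, 0, 0.117, 1], [0.94, -0.67, -0.2, 0, 0, 0.117, 1], [0.94, -0.67, -0.2, 0, 0, 0.117, 1]],
  ],
)

```text
time_s: 1.02
tool_pos: [0.4254, -0.3162, 0.2825]
tool_rot: [180.0, 0.0, 0.2]
force: [0.3, -0.2, -0.2]
grip_width: 0.0871
grasp_force: 0.0
```

```bash
cat >> h.py <<'E'
def go(o,x,y,z,yaw):
    R=Rt.from_euler('xyz',o["tool_rot"],degrees=True);d=R.inv().apply(np.array([x,y,z])-o["tool_pos"])
    w=(R.inv()*Rt.from_euler('xyz',[180,0,yaw],degrees=True)).as_rotvec()
    print("at",np.round(o["tool_pos"],4),np.round(o["tool_rot"],2),"go",np.round(d/.3,3),np.round(w/np.pi,4),"rows",round(np.linalg.norm(d)/.0417,1))
E
python3 - <<'E'
from h import *
from cell import get_obs,eyes
o=get_obs();go(o,.464,.02,.28,0)
c=eyes.read_camera("wrist");print(np.round(c["mount"],3).tolist(),c["fx"])
E
```

```text
at [ 0.4254 -0.3162  0.2825] [1.7997e+02 2.0000e-02 2.4000e-01] go [ 0.133 -1.12   0.008] [0.0002 0.0001 0.0013] rows 8.1
[[-0.0, -0.966, -0.258, 0.071], [1.0, 0.0, -0.0, 0.0], [0.0, -0.258, 0.966, -0.162], [0.0, 0.0, 0.0, 1.0]] 363.86889671782706
```

>>> servo_tool(
  series=[
    [[0.065, -0.78, 0, 0, 0, 0, 1], [0.065, -0.78, 0, 0, 0, 0, 1], [0.065, -0.78, 0, 0, 0, 0, 1], [0.065, -0.78, 0, 0, 0, 0, 1], [0.065, -0.78, 0, 0, 0, 0, 1], [0.065, -0.78, 0, 0, 0, 0, 1], [0.065, -0.78, 0, 0, 0, 0, 1]],
  ],
)

```text
time_s: 1.65
tool_pos: [0.4443, -0.0782, 0.2826]
tool_rot: [-179.9, -0.0, 0.4]
force: [-1.2, -0.4, -0.9]
grip_width: 0.0872
grasp_force: 0.0
```

>>> servo_tool(
  series=[
    [[0.065, -0.78, 0, 0, 0, 0, 1], [0.065, -0.78, 0, 0, 0, 0, 1], [0.065, -0.78, 0, 0, 0, 0, 1], [0.065, -0.78, 0, 0, 0, 0, 1], [0.065, -0.78, 0, 0, 0, 0, 1], [0.065, -0.78, 0, 0, 0, 0, 1], [0.065, -0.78, 0, 0, 0, 0, 1], [0.065, -0.78, 0, 0, 0, 0, 1], [0.065, -0.78, 0, 0, 0, 0, 1]],
  ],
)

```text
time_s: 2.4
tool_pos: [0.4639, 0.148, 0.282]
tool_rot: [179.9, 0.1, -0.1]
force: [0.3, -0.9, -0.3]
grip_width: 0.0867
grasp_force: 0.0
```

```bash
cat >> h.py <<'E'
def look(n):
    from cell import get_obs,eyes
    o=get_obs();c=eyes.read_camera("wrist");cv2.imwrite(f"pics/{n}.png",c["frame"][...,::-1]);return o,c
E
python3 - <<'E'
from h import *
o,c=look("w1");P=cloud(c,o);hs=cv2.cvtColor(c["frame"],cv2.COLOR_RGB2HSV)
near=(abs(P[...,0]-.464)<.07)&(abs(P[...,1]-.152)<.07)
br=(hs[...,1]<40)&(hs[...,2]>170)&near
for lo,hi,z in((.09,.11,.1),(.058,.08,.068),(.026,.045,.036)):
    m=near&(P[...,2]>lo)&(P[...,2]<hi);print(z,np.median(P[m][:,2]))
    for s in shapes(c,m,z,o):print(*s)
    for s in shapes(c,m&br,z,o):print("bright",*s)
go(o,.464,.152,.2,0)
E
```

```text
0.1 0.09994202388158457
[308.0, 212.0] [0.4664, 0.1531, 0.1] [466.2 153.3] [33.  33.1] 44.7
bright [308.0, 213.0] [0.4653, 0.1532, 0.1] [464.8 153.3] [26.  25.5] 89.8
0.068 0.06790867966517339
[313.0, 199.0] [0.4731, 0.1483, 0.068] [465.3 151.4] [55.  47.7] 14.5
bright [315.0, 197.0] [0.4749, 0.1462, 0.068] [471.2 149. ] [45.3 27.6] 70.0
0.036 0.035992802714003014
[309.0, 187.0] [0.4811, 0.1525, 0.036] [466.7 151.9] [61.7 61.7] 43.1
bright [335.0, 196.0] [0.4719, 0.1234, 0.036] [477.9 123.5] [40.8 14.7] 19.3
bright [301.0, 184.0] [0.4846, 0.162, 0.036] [475.9 161.2] [27.5 54.3] 42.5
at [0.4639 0.148  0.282 ] [ 1.7994e+02  6.0000e-02 -1.5000e-01] go [ 0.001 -0.014  0.273] [ 0.0003  0.0003 -0.0008] rows 2.0
```

View pics/w1.png

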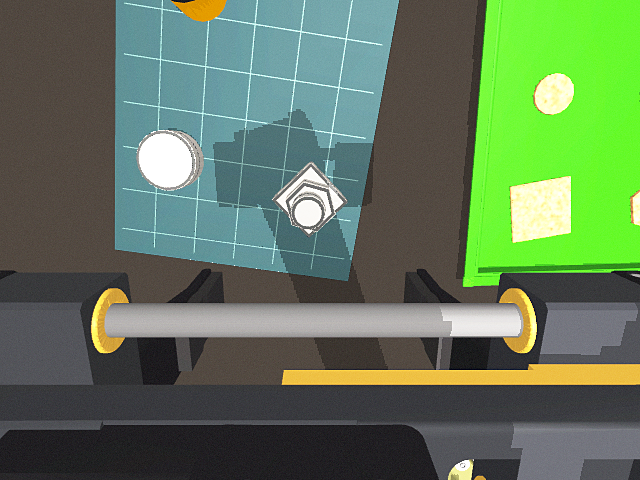

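The wrist view confirms the stack at about (309,205). The small lid is at (0.466,0.153), the hex flats face about 104.5°, and the square is turned about 43°. The heights come out at 0.100, 0.068 and 0.036, as they should. Next I grip the small tin.

>>> servo_tool(
  series=[
    [[0.008, -0.018, 0.3, 0, 0, 0, 1], [0.008, -0.018, 0.6, 0, 0, 0, 1], [0.008, -0.018, 0.6, 0, 0, 0, 1], [0.008, -0.018, 0.6, 0, 0, 0, 1], [0.008, -0.018, 0.6, 0, 0, 0, 1], [0.008, -0.018, 0.65, 0, 0, 0, 1], [0.008, -0.018, 0.69, 0, 0, 0, 1], [0.008, -0.018, 0.69, 0, 0, 0, 1], [0.008, -0.018, 0.69, 0, 0, 0, 1]],
  ],
  grip_force=15,
)

```text
time_s: 3.2
tool_pos: [0.4658, 0.155, 0.0754]
tool_rot: [180.0, 0.0, -0.0]
force: [0.9, 1.0, 0.3]
grip_width: 0.0874
grasp_force: 0.0
```

>>> servo_tool(
  series=[
    [[0, 0, 0, 0, 0, 0, 0.5], [0, 0, 0, 0, 0, 0, 0.45], [0, 0, 0, 0, 0, 0, 0.4], [0, 0, 0, 0, 0, 0, 0.3], [0, 0, 0, 0, 0, 0, 0.3], [0, 0, 0, 0, 0, 0, 0.3], [0, 0, 0, 0, 0, 0, 0.3], [0, 0, 0, 0, 0, 0, 0.3], [0, 0, 0, 0, 0, 0, 0.3]],
  ],
)

```text
time_s: 3.95
tool_pos: [0.4657, 0.1562, 0.0755]
tool_rot: [180.0, 0.0, 0.1]
force: [1.2, -0.3, 0.3]
grip_width: 0.0349
grasp_force: 0.1
```

>>> servo_tool(
  series=[
    [[0, 0, 0, 0, 0, 0, 0.2], [0, 0, 0, 0, 0, 0, 0.2], [0, 0, 0, 0, 0, 0, 0.2]],
  ],
  grip_force=15,
)

```text
time_s: 4.2
tool_pos: [0.4657, 0.1562, 0.0755]
tool_rot: [180.0, 0.0, 0.1]
force: [0.3, -0.6, 0.1]
grip_width: 0.0333
grasp_force: 15.0
```

```bash
python3 - <<'E'
from h import *
from cell import get_obs
o=get_obs();print(o["grip_width"],o["grasp_force"],o["force"],o["tool_pos"])
o=get_obs();go(o,.58,-.123,.2,0)
E
```

```text
0.0332887186316499 14.999959375709295 [ 0.25352426 -0.6086333   0.10648666] [0.46567637 0.1561905  0.07550728]
at [0.4657 0.1562 0.0755] [1.7999e+02 0.0000e+00 7.0000e-02] go [ 0.38   0.931 -0.415] [0.0001 0.     0.0004] rows 7.8
```

>>> servo_tool(
  series=[
    [[0, 0, -0.04, 0, 0, 0, 0.2], [0, 0, -0.1, 0, 0, 0, 0.2], [0, 0, -0.2, 0, 0, 0, 0.2], [0, 0, -0.3, 0, 0, 0, 0.2], [0, 0, -0.4, 0, 0, 0, 0.2], [0, 0, -0.45, 0, 0, 0, 0.2], [0, 0, -0.45, 0, 0, 0, 0.2]],
  ],
)

```text
time_s: 4.78
tool_pos: [0.468, 0.1575, 0.2153]
tool_rot: [-180.0, -0.4, 0.1]
force: [-0.2, 0.7, -1.1]
grip_width: 0.0339
grasp_force: 15.0
```

>>> servo_tool(
  series=[
    [[0.02, 0.06, 0, 0, 0, 0, 0.2], [0.06, 0.18, 0, 0, 0, 0, 0.2], [0.1, 0.3, 0, 0, 0, 0, 0.2], [0.14, 0.42, 0, 0, 0, 0, 0.2], [0.18, 0.54, 0, 0, 0, 0, 0.2], [0.22, 0.66, 0, 0, 0, 0, 0.2], [0.26, 0.78, 0, 0, 0, 0, 0.2], [0.29, 0.87, 0, 0, 0, 0, 0.2], [0.31, 0.93, 0, 0, 0, 0, 0.2], [0.31, 0.93, 0, 0, 0, 0, 0.2], [0.31, 0.93, 0, 0, 0, 0, 0.2]],
  ],
)

```text
time_s: 5.7
tool_pos: [0.5587, -0.1226, 0.2098]
tool_rot: [-179.9, 0.1, 0.0]
force: [-0.0, 1.8, -0.4]
grip_width: 0.0337
grasp_force: 15.0
```

```bash
cat >> h.py <<'E'
def mats(o,c):
    P=cloud(c,o);hs=cv2.cvtColor(c["frame"],cv2.COLOR_RGB2HSV)
    m=(hs[...,0]<30)&(hs[...,1]>40)&(hs[...,2]>100)&(P[...,2]>.0)&(P[...,2]<.02)&(P[...,0]>.39)&(P[...,0]<.7)&(P[...,1]<-.02)&(P[...,1]>-.37)
    m=cv2.morphologyEx(m.astype(np.uint8),cv2.MORPH_CLOSE,np.ones((5,5)))>0
    for s in shapes(c,m,.008,o):print(*s)
    print("z",np.median(P[m][:,2]))
E
python3 - <<'E'
from h import *
o,c=look("w2");mats(o,c);go(o,.58,-.123,.1,0);print(o["grip_width"],o["grasp_force"])
E
```

```text
[314.0, 187.0] [0.5825, -0.1227, 0.008] [ 582.2 -122.8] [43.  42.9] 80.7
[451.0, 180.0] [0.5888, -0.2592, 0.008] [ 587.6 -259.3] [74.3 75.9] 0.0
z 0.007870482110808652
at [ 0.5587 -0.1226  0.2098] [-1.799e+02  8.000e-02  1.000e-02] go [0.072 0.002 0.366] [-0.0005  0.0005  0.    ] rows 2.7
0.0336963953916627 15.000092592090368
```

View pics/w2.png

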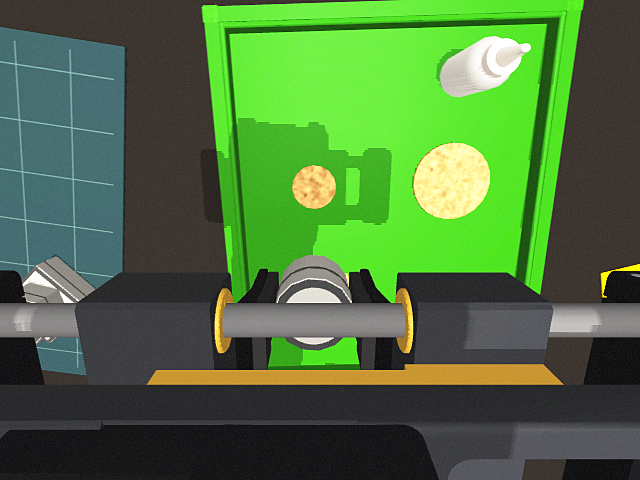

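The small tin is held upright. Its mat is at (314,187) in the image, world (0.582,-0.123). Now I lower it.

>>> servo_tool(
  series=[
    [[0.04, 0, 0.05, 0, 0, 0, 0.2], [0.077, 0, 0.15, 0, 0, 0, 0.2], [0.077, 0, 0.27, 0, 0, 0, 0.2], [0.077, 0, 0.38, 0, 0, 0, 0.2], [0.077, 0, 0.48, 0, 0, 0, 0.2], [0.077, 0, 0.56, 0, 0, 0, 0.2], [0.077, 0, 0.6, 0, 0, 0, 0.2], [0.077, 0, 0.62, 0, 0, 0, 0.2], [0.077, 0, 0.63, 0, 0, 0, 0.2], [0.077, 0, 0.64, 0, 0, 0, 0.2], [0.077, 0, 0.64, 0, 0, 0, 0.2], [0.077, 0, 0.64, 0, 0, 0, 0.2]],
  ],
)

```text
time_s: 6.75
tool_pos: [0.5832, -0.1227, 0.0199]
tool_rot: [180.0, -0.1, 0.1]
force: [0.7, 0.7, -0.4]
grip_width: 0.0336
grasp_force: 15.0
```

```bash
python3 - <<'E'
from h import *
from cell import get_obs
o=get_obs();print(o["force"],o["grip_width"]);go(o,.5817,-.1228,.0155,0)
E
```

```text
[ 0.7205015   0.68184288 -0.42171207] 0.033559972259163226
at [ 0.5832 -0.1227  0.0199] [ 1.7996e+02 -1.3000e-01  8.0000e-02] go [-0.005  0.     0.015] [ 0.0002 -0.0007  0.0004] rows 0.1
```

>>> servo_tool(
  series=[
    [[-0.004, 0, 0.006, 0, 0, 0, 0.2], [-0.004, 0, 0.012, 0, 0, 0, 0.2], [-0.004, 0, 0.014, 0, 0, 0, 0.2], [-0.004, 0, 0.014, 0, 0, 0, 0.2]],
  ],
)

```text
time_s: 7.08
tool_pos: [0.5814, -0.1229, 0.0155]
tool_rot: [180.0, -0.0, 0.1]
force: [-2.6, 0.3, 4.9]
grip_width: 0.0337
grasp_force: 15.0
```

>>> servo_tool(
  series=[
    [[0, 0, 0, 0, 0, 0, 0.42], [0, 0, 0, 0, 0, 0, 0.5], [0, 0, 0, 0, 0, 0, 0.7], [0, 0, 0, 0, 0, 0, 0.8], [0, 0, -0.03, 0, 0, 0, 0.8], [0, 0, -0.1, 0, 0, 0, 0.8], [0, 0, -0.2, 0, 0, 0, 0.9], [0, 0, -0.3, 0, 0, 0, 1], [0, 0, -0.42, 0, 0, 0, 1], [0, 0, -0.55, 0, 0, 0, 1], [0, 0, -0.66, 0, 0, 0, 1], [0, 0, -0.66, 0, 0, 0, 1]],
  ],
)

```text
time_s: 8.08
tool_pos: [0.5851, -0.1227, 0.2212]
tool_rot: [179.8, -0.7, 0.1]
force: [1.0, 0.8, 0.4]
grip_width: 0.0864
grasp_force: 0.0
```

```bash
cat >> h.py <<'E'
def tins(o,c,z,box):
    P=cloud(c,o);m=(abs(P[...,2]-z)<.01)&(P[...,0]>box[0])&(P[...,0]<box[1])&(P[...,1]>box[2])&(P[...,1]<box[3])
    print("tin z",np.median(P[m][:,2]) if m.any() else None)
    for s in shapes(c,m,z,o):print(*s)
E
python3 - <<'E'
from h import *
o,c=look("w3");mats(o,c);tins(o,c,.04,(.5,.66,-.2,-.05));go(o,.4653,.1514,.2,14.5)
E
```

```text
[319.0, 346.0] [0.4261, -0.1308, 0.008] [ 428.6 -134.1] [28.1 71.2] 9.1
[330.0, 299.0] [0.4855, -0.1418, 0.008] [ 486.5 -131.1] [58.2  9.6] 90.0
[313.0, 203.0] [0.5934, -0.1232, 0.008] [ 587.9 -122.8] [31.9 42.4] 3.4
[443.0, 208.0] [0.5886, -0.2594, 0.008] [ 587.8 -259.3] [75.2 75. ] 77.8
z 0.007854429141621072
tin z 0.0399694494632451
[313.0, 220.0] [0.582, -0.1231, 0.04] [ 581.7 -123.1] [33.2 33.2] 45.2
at [ 0.5851 -0.1227  0.2212] [ 1.7979e+02 -7.4000e-01  9.0000e-02] go [-0.399 -0.914  0.062] [ 0.0017 -0.004  -0.0801] rows 7.2
```

>>> servo_tool(
  series=[
    [[-0.4, -0.91, 0.05, 0, 0, -0.08, 1], [-0.4, -0.91, 0.05, 0, 0, -0.08, 1], [-0.4, -0.91, 0.05, 0, 0, -0.08, 1], [-0.4, -0.91, 0.05, 0, 0, -0.08, 1], [-0.4, -0.91, 0.05, 0, 0, -0.08, 1], [-0.4, -0.91, 0.05, 0, 0, -0.08, 1], [-0.4, -0.91, 0.05, 0, 0, -0.08, 1], [-0.4, -0.91, 0.05, 0, 0, -0.08, 1], [-0.4, -0.91, 0.05, 0, 0, -0.08, 1], [-0.4, -0.91, 0.05, 0, 0, -0.08, 1], [-0.4, -0.91, 0.05, 0, 0, -0.08, 1]],
  ],
)

```text
time_s: 9.05
tool_pos: [0.4611, 0.1482, 0.1969]
tool_rot: [180.0, 0.0, 14.3]
force: [-0.1, -0.6, 0.5]
grip_width: 0.0873
grasp_force: 0.0
```

```bash
python3 - <<'E'
from h import *
o,c=look("w4");tins(o,c,.068,(.4,.54,.08,.23));tins(o,c,.036,(.4,.54,.08,.23));tins(o,c,.036,(.45,.6,.25,.4));go(o,.4653,.1514,.044,14.5)
E
```

```text
tin z 0.06808055945657537
[310.0, 220.0] [0.4661, 0.1517, 0.068] [465.7 151.8] [55.3 47.3] 15.4
tin z 0.03604714827759101
[311.0, 195.0] [0.4813, 0.1554, 0.036] [466.6 152.3] [62.  61.4] 43.2
tin z 0.036160101153608515
[144.0, 115.0] [0.5122, 0.3088, 0.036] [511.8 308.4] [64.2 68.1] 14.3
at [0.4611 0.1482 0.1969] [1.7997e+02 5.0000e-02 1.4320e+01] go [ 0.016 -0.007  0.51 ] [ 0.0002  0.0003 -0.001 ] rows 3.7
```

>>> servo_tool(
  series=[
    [[0.018, -0.008, 0.1, 0, 0, 0, 1], [0.018, -0.008, 0.22, 0, 0, 0, 1], [0.018, -0.008, 0.34, 0, 0, 0, 1], [0.018, -0.008, 0.42, 0, 0, 0, 1], [0.018, -0.008, 0.42, 0, 0, 0, 1], [0.018, -0.008, 0.42, 0, 0, 0, 1]],
  ],
)

```text
time_s: 9.6
tool_pos: [0.4648, 0.1526, 0.0705]
tool_rot: [-179.9, 0.2, 14.3]
force: [-0.4, -0.1, -0.3]
grip_width: 0.0873
grasp_force: 0.0
```

```bash
python3 - <<'E'
from h import *
from cell import get_obs
o=get_obs();go(o,.4657,.1518,.044,15)
E
```

```text
at [0.4648 0.1526 0.0705] [-179.94    0.18   14.35] go [0.002 0.003 0.088] [-0.0003  0.001  -0.0036] rows 0.6
```

>>> servo_tool(
  series=[
    [[0.002, 0.003, 0.04, 0, 0, -0.003, 1], [0.002, 0.003, 0.085, 0, 0, -0.003, 1], [0.002, 0.003, 0.085, 0, 0, -0.003, 0.8], [0.002, 0.003, 0.085, 0, 0, -0.003, 0.65], [0.002, 0.003, 0.085, 0, 0, -0.003, 0.6], [0.002, 0.003, 0.085, 0, 0, -0.003, 0.5], [0.002, 0.003, 0.085, 0, 0, -0.003, 0.4], [0.002, 0.003, 0.085, 0, 0, -0.003, 0.4], [0.002, 0.003, 0.085, 0, 0, -0.003, 0.4], [0.002, 0.003, 0.085, 0, 0, -0.003, 0.4], [0.002, 0.003, 0.085, 0, 0, -0.003, 0.4]],
  ],
  grip_force=20,
)

```text
time_s: 10.52
tool_pos: [0.4663, 0.1532, 0.0462]
tool_rot: [180.0, -0.0, 15.0]
force: [1.3, -0.7, 3.0]
grip_width: 0.048
grasp_force: 20.0
```

```bash
python3 - <<'E'
from h import *
from cell import get_obs
o=get_obs();print(o["tool_pos"],o["grip_width"],o["grasp_force"],o["force"]);go(o,.5,-.2,.22,15)
E
```

```text
[0.46630456 0.15319768 0.04617552] 0.04802902802321062 20.000343918800354 [ 1.33843506 -0.66034962  2.9916948 ]
at [0.4663 0.1532 0.0462] [ 1.7998e+02 -2.0000e-02  1.5010e+01] go [-0.196  1.166 -0.579] [ 0.0001 -0.0001  0.0001] rows 9.5
```

>>> servo_tool(
  series=[
    [[0, 0, -0.03, 0, 0, 0, 0.4], [0, 0, -0.08, 0, 0, 0, 0.4], [0, 0, -0.16, 0, 0, 0, 0.4], [0, 0, -0.26, 0, 0, 0, 0.4], [0, 0, -0.36, 0, 0, 0, 0.4], [0, 0, -0.46, 0, 0, 0, 0.4], [0, 0, -0.54, 0, 0, 0, 0.4], [0, 0, -0.55, 0, 0, 0, 0.4]],
  ],
)

```text
time_s: 11.18
tool_pos: [0.4683, 0.1545, 0.2158]
tool_rot: [179.9, -0.4, 15.0]
force: [0.2, 0.5, -0.7]
grip_width: 0.0477
grasp_force: 20.0
```

>>> servo_tool(
  series=[
    [[-0.02, 0.06, 0, 0, 0, 0, 0.4], [-0.06, 0.17, 0, 0, 0, 0, 0.4], [-0.1, 0.28, 0, 0, 0, 0, 0.4], [-0.14, 0.39, 0, 0, 0, 0, 0.4], [-0.18, 0.5, 0, 0, 0, 0, 0.4], [-0.231, 0.628, 0, 0, 0, 0, 0.4]],
  ],
)

```text
time_s: 11.68
tool_pos: [0.4472, -0.0469, 0.2105]
tool_rot: [-180.0, 0.0, 15.1]
force: [0.8, -0.6, -0.6]
grip_width: 0.0478
grasp_force: 20.0
```

>>> servo_tool(
  series=[
    [[-0.04, 0.12, 0, 0, 0, 0, 0.4], [-0.08, 0.24, 0, 0, 0, 0, 0.4], [-0.12, 0.36, 0, 0, 0, 0, 0.4], [-0.17, 0.46, 0, 0, 0, 0, 0.4], [-0.2, 0.54, 0, 0, 0, 0, 0.4], [-0.22, 0.6, 0, 0, 0, 0, 0.4], [-0.231, 0.628, 0, 0, 0, 0, 0.4], [-0.231, 0.628, 0, 0, 0, 0, 0.4], [-0.231, 0.628, 0, 0, 0, 0, 0.4]],
  ],
)

```text
time_s: 12.43
tool_pos: [0.4298, -0.2454, 0.2104]
tool_rot: [-179.9, 0.0, 15.0]
force: [0.3, -1.0, -0.4]
grip_width: 0.0479
grasp_force: 20.0
```

```bash
python3 - <<'E'
from h import *
o,c=look("w5");mats(o,c);print(o["grip_width"]);go(o,.456,-.27,.1,15)
E
```

```text
[344.0, 191.0] [0.4566, -0.2695, 0.008] [ 456.  -269.6] [65.9 58.1] 74.6
[206.0, 160.0] [0.4507, -0.13, 0.008] [ 449.6 -130.4] [71.4 71.5] 10.5
[374.0, 49.0] [0.5885, -0.2596, 0.008] [ 587.6 -260.2] [75.6 74.8] 15.8
[234.0, 25.0] [0.5744, -0.1329, 0.008] [ 574.9 -128.7] [26.2 43.9] 37.3
z 0.008014703616699842
0.047927918017443956
at [ 0.4298 -0.2454  0.2104] [-1.799e+02  1.000e-02  1.504e+01] go [0.063 0.103 0.368] [-0.0005  0.0001  0.0002] rows 2.8
```

View pics/w5.png

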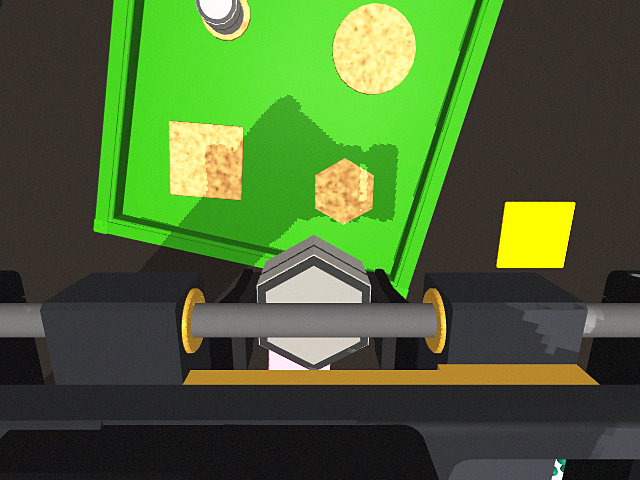

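The hex tin is held level. Its mat is at (344,191), world (0.4565,-0.2696), and the flats are already aligned. Lowering it.

>>> servo_tool(
  series=[
    [[0.035, 0.05, 0.05, 0, 0, 0, 0.4], [0.068, 0.1, 0.15, 0, 0, 0, 0.4], [0.068, 0.1, 0.27, 0, 0, 0, 0.4], [0.068, 0.1, 0.38, 0, 0, 0, 0.4], [0.068, 0.1, 0.48, 0, 0, 0, 0.4], [0.068, 0.1, 0.56, 0, 0, 0, 0.4], [0.068, 0.1, 0.6, 0, 0, 0, 0.4], [0.068, 0.1, 0.62, 0, 0, 0, 0.4], [0.068, 0.1, 0.62, 0, 0, 0, 0.4], [0.068, 0.1, 0.62, 0, 0, 0, 0.4]],
  ],
)

```text
time_s: 13.32
tool_pos: [0.4584, -0.2702, 0.0261]
tool_rot: [179.9, -0.1, 15.1]
force: [0.6, -0.3, -0.2]
grip_width: 0.0481
grasp_force: 20.0
```

```bash
python3 - <<'E'
from h import *
from cell import get_obs
o=get_obs();print(o["force"],o["grip_width"]);go(o,.4573,-.2694,.0182,15)
E
```

```text
[ 0.63775848 -0.26930893 -0.19536784] 0.04814258965993613
at [ 0.4584 -0.2702  0.0261] [ 1.7992e+02 -8.0000e-02  1.5060e+01] go [-0.003 -0.004  0.026] [ 0.0004 -0.0005  0.0004] rows 0.2
```

>>> servo_tool(
  series=[
    [[-0.003, -0.004, 0.01, 0, 0, 0, 0.4], [-0.003, -0.004, 0.02, 0, 0, 0, 0.4], [-0.003, -0.004, 0.025, 0, 0, 0, 0.4], [-0.003, -0.004, 0.026, 0, 0, 0, 0.4]],
  ],
)

```text
time_s: 13.65
tool_pos: [0.4565, -0.2698, 0.0181]
tool_rot: [179.9, -0.0, 15.0]
force: [-1.6, 1.5, 7.3]
grip_width: 0.0481
grasp_force: 20.0
```

>>> servo_tool(
  series=[
    [[0, 0, 0, 0, 0, 0, 0.6], [0, 0, 0, 0, 0, 0, 0.7], [0, 0, 0, 0, 0, 0, 0.8], [0, 0, 0, 0, 0, 0, 0.9], [0, 0, -0.03, 0, 0, 0, 0.9], [0, 0, -0.1, 0, 0, 0, 0.9], [0, 0, -0.2, 0, 0, 0, 0.9], [0, 0, -0.3, 0, 0, 0, 1], [0, 0, -0.42, 0, 0, 0, 1], [0, 0, -0.55, 0, 0, 0, 1], [0, 0, -0.66, 0, 0, 0, 1], [0, 0, -0.66, 0, 0, 0, 1]],
  ],
)

```text
time_s: 14.65
tool_pos: [0.4598, -0.2711, 0.2235]
tool_rot: [179.4, -0.5, 15.0]
force: [1.7, 0.5, 0.3]
grip_width: 0.0865
grasp_force: 0.0
```

```bash
python3 - <<'E'
from h import *
o,c=look("w6");tins(o,c,.04,(.4,.52,-.33,-.2));go(o,.46,-.05,.23,29);go(o,.4667,.152,.23,43)
E
```

```text
tin z 0.04004801849943965
[309.0, 219.0] [0.4557, -0.2702, 0.04] [ 455.5 -270.5] [55.5 47.4] 13.9
at [ 0.4598 -0.2711  0.2235] [179.41  -0.5   15.02] go [ 0.192 -0.711 -0.027] [ 0.0036 -0.0024 -0.0777] rows 5.3
at [ 0.4598 -0.2711  0.2235] [179.41  -0.5   15.02] go [ 0.388 -1.356 -0.032] [ 0.0039 -0.0019 -0.1554] rows 10.1
```

>>> servo_tool(
  series=[
    [[0.19, -0.71, -0.02, 0, 0, -0.078, 1], [0.19, -0.71, -0.02, 0, 0, -0.078, 1], [0.19, -0.71, -0.02, 0, 0, -0.078, 1], [0.19, -0.71, -0.02, 0, 0, -0.078, 1], [0.19, -0.71, -0.02, 0, 0, -0.078, 1], [0.19, -0.71, -0.02, 0, 0, -0.078, 1]],
  ],
)

```text
time_s: 15.2
tool_pos: [0.4552, -0.0415, 0.2207]
tool_rot: [-179.9, -0.0, 29.5]
force: [0.4, 1.6, -0.1]
grip_width: 0.0869
grasp_force: 0.0
```

>>> servo_tool(
  series=[
    [[0.346, -0.578, 0.05, 0, 0, -0.078, 1], [0.346, -0.578, 0.05, 0, 0, -0.078, 1], [0.346, -0.578, 0.05, 0, 0, -0.078, 1], [0.346, -0.578, 0.05, 0, 0, -0.078, 1], [0.346, -0.578, 0.05, 0, 0, -0.078, 1], [0.346, -0.578, 0.05, 0, 0, -0.078, 1], [0.346, -0.578, 0.05, 0, 0, -0.078, 1], [0.346, -0.578, 0.05, 0, 0, -0.078, 1], [0.346, -0.578, 0.05, 0, 0, -0.078, 1]],
  ],
)

```text
time_s: 15.95
tool_pos: [0.4625, 0.1512, 0.2055]
tool_rot: [180.0, 0.1, 42.9]
force: [-0.5, -0.2, 0.7]
grip_width: 0.0867
grasp_force: 0.0
```

```bash
python3 - <<'E'
from h import *
o,c=look("w7");tins(o,c,.036,(.4,.54,.08,.23));go(o,.4667,.152,.07,43.2);go(o,.4667,.152,.014,43.2)
E
```

```text
tin z 0.03611852434880697
[315.0, 211.0] [0.4672, 0.1533, 0.036] [466.5 152.7] [61.4 61.5] 42.9
at [0.4625 0.1512 0.2055] [1.800e+02 8.000e-02 4.294e+01] go [0.013 0.008 0.452] [ 0.      0.0004 -0.0014] rows 3.3
at [0.4625 0.1512 0.2055] [1.800e+02 8.000e-02 4.294e+01] go [0.013 0.008 0.638] [ 0.      0.0004 -0.0014] rows 4.6
```

>>> servo_tool(
  series=[
    [[0.015, 0.005, 0.1, 0, 0, 0, 1], [0.015, 0.005, 0.22, 0, 0, 0, 1], [0.015, 0.005, 0.34, 0, 0, 0, 1], [0.015, 0.005, 0.46, 0, 0, 0, 1], [0.015, 0.005, 0.5, 0, 0, 0, 1], [0.015, 0.005, 0.5, 0, 0, 0, 1], [0.015, 0.005, 0.5, 0, 0, 0, 1]],
  ],
)

```text
time_s: 16.58
tool_pos: [0.4673, 0.1547, 0.0567]
tool_rot: [-180.0, -0.0, 43.0]
force: [-0.5, 0.9, 0.3]
grip_width: 0.0869
grasp_force: 0.0
```

```bash
python3 - <<'E'
from h import *
from cell import get_obs
o=get_obs();go(o,.4667,.1530,.016,43)
E
```

```text
at [0.4673 0.1547 0.0567] [-1.7998e+02 -1.0000e-02  4.3020e+01] go [-0.005  0.003  0.136] [-0.0001 -0.      0.0001] rows 1.0
```

>>> servo_tool(
  series=[
    [[-0.005, 0.003, 0.06, 0, 0, 0, 1], [-0.005, 0.003, 0.11, 0, 0, 0, 1], [-0.005, 0.003, 0.135, 0, 0, 0, 1], [-0.005, 0.003, 0.135, 0, 0, 0, 0.9], [-0.005, 0.003, 0.135, 0, 0, 0, 0.8], [-0.005, 0.003, 0.135, 0, 0, 0, 0.75], [-0.005, 0.003, 0.135, 0, 0, 0, 0.6], [-0.005, 0.003, 0.135, 0, 0, 0, 0.6], [-0.005, 0.003, 0.135, 0, 0, 0, 0.6], [-0.005, 0.003, 0.135, 0, 0, 0, 0.6]],
  ],
  grip_force=25,
)

```text
time_s: 17.42
tool_pos: [0.4671, 0.1535, 0.0164]
tool_rot: [179.9, -0.1, 43.1]
force: [-0.9, -0.8, 7.3]
grip_width: 0.0619
grasp_force: 25.0
```

```bash
python3 - <<'E'
from h import *
from cell import get_obs
o=get_obs();print(o["tool_pos"],o["grip_width"],o["grasp_force"],o["force"]);go(o,.46,.0,.22,27);go(o,.43,-.125,.22,10.5)
E
```

```text
[0.46706004 0.15353819 0.01643316] 0.06192851752950628 25.001753568649292 [-0.85543644 -0.83683461  7.29100959]
at [0.4671 0.1535 0.0164] [ 1.7994e+02 -5.0000e-02  4.3090e+01] go [-0.366  0.358 -0.679] [ 0.0003 -0.0003  0.0894] rows 6.1
at [0.4671 0.1535 0.0164] [ 1.7994e+02 -5.0000e-02  4.3090e+01] go [-0.724  0.594 -0.679] [ 0.0002 -0.0004  0.181 ] rows 8.3
```

>>> servo_tool(
  series=[
    [[0, 0, -0.03, 0, 0, 0, 0.6], [0, 0, -0.09, 0, 0, 0, 0.6], [0, 0, -0.18, 0, 0, 0, 0.6], [0, 0, -0.3, 0, 0, 0, 0.6], [0, 0, -0.42, 0, 0, 0, 0.6], [0, 0, -0.54, 0, 0, 0, 0.6], [0, 0, -0.64, 0, 0, 0, 0.6], [0, 0, -0.66, 0, 0, 0, 0.6]],
  ],
)

```text
time_s: 18.08
tool_pos: [0.4687, 0.1547, 0.219]
tool_rot: [179.7, -0.4, 43.1]
force: [0.7, 0.3, -0.4]
grip_width: 0.0618
grasp_force: 25.0
```

>>> servo_tool(
  series=[
    [[-0.04, 0.03, 0, 0, 0, 0.02, 0.6], [-0.12, 0.1, 0, 0, 0, 0.04, 0.6], [-0.2, 0.17, 0, 0, 0, 0.06, 0.6], [-0.29, 0.24, 0, 0, 0, 0.08, 0.6], [-0.38, 0.31, 0, 0, 0, 0.1, 0.6], [-0.47, 0.38, 0, 0, 0, 0.12, 0.6], [-0.55, 0.45, 0, 0, 0, 0.14, 0.6], [-0.62, 0.51, 0, 0, 0, 0.16, 0.6], [-0.68, 0.56, 0, 0, 0, 0.181, 0.6], [-0.72, 0.59, 0, 0, 0, 0.181, 0.6], [-0.72, 0.59, 0, 0, 0, 0.181, 0.6], [-0.72, 0.59, 0, 0, 0, 0.181, 0.6]],
  ],
)

```text
time_s: 19.08
tool_pos: [0.4286, -0.1236, 0.2125]
tool_rot: [-179.9, 0.1, 10.3]
force: [-0.6, 0.3, -1.4]
grip_width: 0.0615
grasp_force: 25.0
```

```bash
python3 - <<'E'
from h import *
o,c=look("w8");mats(o,c);print(o["grip_width"]);go(o,.4507,-.1302,.0204,10.5)
E
```

```text
[447.0, 196.0] [0.4664, -0.2544, 0.008] [ 463.9 -259.8] [37.7 65.9] 50.3
[323.0, 189.0] [0.4508, -0.1295, 0.008] [ 449.6 -129.7] [69.8 71.5] 10.3
[337.0, 58.0] [0.5718, -0.1197, 0.008] [ 577.3 -122. ] [43.  34.1] 81.6
[488.0, 68.0] [0.5886, -0.2591, 0.008] [ 587.4 -259.2] [74.5 76.3] 10.3
z 0.007995565448602221
0.06154037705005473
at [ 0.4286 -0.1236  0.2125] [-1.7989e+02  9.0000e-02  1.0340e+01] go [0.07  0.036 0.64 ] [-0.0006  0.0005 -0.0009] rows 4.6
```

View pics/w8.png

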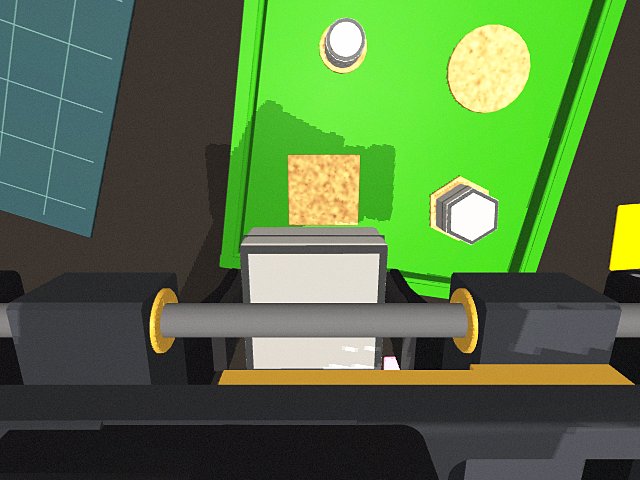

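The square tin is held level. Its mat is at (323,189), world (0.450,-0.130), turned 10.4°. Small and hex stand on their mats.

>>> servo_tool(
  series=[
    [[0.035, 0.018, 0.05, 0, 0, 0, 0.6], [0.07, 0.035, 0.15, 0, 0, 0, 0.6], [0.07, 0.035, 0.27, 0, 0, 0, 0.6], [0.07, 0.035, 0.38, 0, 0, 0, 0.6], [0.07, 0.035, 0.48, 0, 0, 0, 0.6], [0.07, 0.035, 0.56, 0, 0, 0, 0.6], [0.07, 0.035, 0.6, 0, 0, 0, 0.6], [0.07, 0.035, 0.615, 0, 0, 0, 0.6], [0.07, 0.035, 0.615, 0, 0, 0, 0.6], [0.07, 0.035, 0.615, 0, 0, 0, 0.6]],
  ],
)

```text
time_s: 19.97
tool_pos: [0.4528, -0.1291, 0.0297]
tool_rot: [180.0, -0.1, 10.6]
force: [0.3, -0.1, -1.9]
grip_width: 0.0617
grasp_force: 25.0
```

```bash
python3 - <<'E'
from h import *
from cell import get_obs
o=get_obs();print(o["force"],o["grip_width"]);go(o,.4506,-.130,.0204,10.4)
E
```

```text
[ 0.28150685 -0.07682532 -1.87201829] 0.061731321863685254
at [ 0.4528 -0.1291  0.0297] [ 1.7999e+02 -5.0000e-02  1.0580e+01] go [-0.008  0.001  0.031] [ 0.     -0.0003  0.001 ] rows 0.2
```

>>> servo_tool(
  series=[
    [[-0.007, 0.001, 0.01, 0, 0, 0, 0.6], [-0.007, 0.001, 0.02, 0, 0, 0, 0.6], [-0.007, 0.001, 0.028, 0, 0, 0, 0.6], [-0.007, 0.001, 0.031, 0, 0, 0, 0.6], [-0.007, 0.001, 0.031, 0, 0, 0, 0.6]],
  ],
)

```text
time_s: 20.38
tool_pos: [0.4502, -0.1309, 0.0204]
tool_rot: [180.0, 0.0, 10.5]
force: [-1.5, -0.0, 4.0]
grip_width: 0.062
grasp_force: 25.0
```

>>> servo_tool(
  series=[
    [[0, 0, 0, 0, 0, 0, 0.75], [0, 0, 0, 0, 0, 0, 0.85], [0, 0, 0, 0, 0, 0, 1], [0, 0, 0, 0, 0, 0, 1], [0, 0, -0.03, 0, 0, 0, 1], [0, 0, -0.1, 0, 0, 0, 1], [0, 0, -0.2, 0, 0, 0, 1], [0, 0, -0.3, 0, 0, 0, 1], [0, 0, -0.42, 0, 0, 0, 1], [0, 0, -0.55, 0, 0, 0, 1], [0, 0, -0.66, 0, 0, 0, 1], [0, 0, -0.66, 0, 0, 0, 1]],
  ],
)

```text
time_s: 21.38
tool_pos: [0.4541, -0.1314, 0.2256]
tool_rot: [179.6, -0.6, 10.5]
force: [1.4, 0.0, 0.2]
grip_width: 0.0868
grasp_force: 0.0
```

```bash
python3 - <<'E'
from h import *
o,c=look("w9");tins(o,c,.04,(.38,.52,-.2,-.06));go(o,.48,.09,.23,5);go(o,.5115,.309,.2,0)
E
```

```text
tin z 0.04011876461597935
[311.0, 219.0] [0.4506, -0.1311, 0.04] [ 449.7 -131.3] [61.9 61.5] 10.5
at [ 0.4541 -0.1314  0.2256] [179.57  -0.6   10.53] go [ 0.22  -0.71  -0.018] [ 0.0022 -0.0035  0.0307] rows 5.3
at [ 0.4541 -0.1314  0.2256] [179.57  -0.6   10.53] go [ 0.456 -1.409  0.079] [ 0.0021 -0.0036  0.0585] rows 10.7
```

>>> servo_tool(
  series=[
    [[0.22, -0.71, 0, 0, 0, 0.03, 1], [0.22, -0.71, 0, 0, 0, 0.03, 1], [0.22, -0.71, 0, 0, 0, 0.03, 1], [0.22, -0.71, 0, 0, 0, 0.03, 1], [0.22, -0.71, 0, 0, 0, 0.03, 1], [0.22, -0.71, 0, 0, 0, 0.03, 1]],
  ],
)

```text
time_s: 21.93
tool_pos: [0.4749, 0.0981, 0.2175]
tool_rot: [-179.8, -0.0, 5.6]
force: [-1.0, -0.0, 0.1]
grip_width: 0.0869
grasp_force: 0.0
```

>>> servo_tool(
  series=[
    [[0.168, -0.715, 0.06, 0, 0, 0.03, 1], [0.168, -0.715, 0.06, 0, 0, 0.03, 1], [0.168, -0.715, 0.06, 0, 0, 0.03, 1], [0.168, -0.715, 0.06, 0, 0, 0.03, 1], [0.168, -0.715, 0.06, 0, 0, 0.03, 1], [0.168, -0.715, 0.06, 0, 0, 0.03, 1], [0.168, -0.715, 0.06, 0, 0, 0.03, 1], [0.168, -0.715, 0.06, 0, 0, 0.03, 1], [0.168, -0.715, 0.06, 0, 0, 0.03, 1]],
  ],
)

```text
time_s: 22.68
tool_pos: [0.507, 0.3076, 0.1989]
tool_rot: [179.9, 0.1, -0.3]
force: [0.6, -1.0, 0.4]
grip_width: 0.0869
grasp_force: 0.0
```

```bash
python3 - <<'E'
from h import *
o,c=look("w10");tins(o,c,.036,(.45,.6,.25,.37));go(o,.5115,.309,.056,0)
E
```

```text
tin z 0.03614099000262003
[310.0, 212.0] [0.5127, 0.3104, 0.036] [512.  310.6] [64.7 64.8] 89.7
at [0.507  0.3076 0.1989] [ 1.799e+02  7.000e-02 -3.300e-01] go [ 0.015 -0.006  0.476] [ 0.0005  0.0004 -0.0018] rows 3.4
```

>>> servo_tool(
  series=[
    [[0.017, -0.006, 0.1, 0, 0, 0, 1], [0.017, -0.006, 0.22, 0, 0, 0, 1], [0.017, -0.006, 0.34, 0, 0, 0, 1], [0.017, -0.006, 0.44, 0, 0, 0, 1], [0.017, -0.006, 0.475, 0, 0, 0, 1], [0.017, -0.006, 0.475, 0, 0, 0, 1], [0.017, -0.006, 0.475, 0, 0, 0, 1]],
  ],
)

```text
time_s: 23.32
tool_pos: [0.5131, 0.3101, 0.0582]
tool_rot: [-180.0, -0.1, -0.4]
force: [-0.6, -0.4, 0.7]
grip_width: 0.0872
grasp_force: 0.0
```

```bash
python3 - <<'E'
from h import *
from cell import get_obs
o=get_obs();go(o,.5123,.3105,.016,0)
E
```

```text
at [0.5131 0.3101 0.0582] [-1.8e+02 -5.0e-02 -3.7e-01] go [-0.003 -0.001  0.141] [-0.     -0.0003 -0.0021] rows 1.0
```

>>> servo_tool(
  series=[
    [[-0.003, -0.001, 0.06, 0, 0, 0, 1], [-0.003, -0.001, 0.11, 0, 0, 0, 1], [-0.003, -0.001, 0.14, 0, 0, 0, 1], [-0.003, -0.001, 0.14, 0, 0, 0, 0.9], [-0.003, -0.001, 0.14, 0, 0, 0, 0.8], [-0.003, -0.001, 0.14, 0, 0, 0, 0.65], [-0.003, -0.001, 0.14, 0, 0, 0, 0.6], [-0.003, -0.001, 0.14, 0, 0, 0, 0.6], [-0.003, -0.001, 0.14, 0, 0, 0, 0.6], [-0.003, -0.001, 0.14, 0, 0, 0, 0.6]],
  ],
  grip_force=25,
)

```text
time_s: 24.15
tool_pos: [0.5119, 0.3114, 0.0161]
tool_rot: [-180.0, -0.1, -0.3]
force: [0.7, -0.6, 4.7]
grip_width: 0.0653
grasp_force: 25.0
```

```bash
python3 - <<'E'
from h import *
from cell import get_obs
o=get_obs();print(o["tool_pos"],o["grip_width"],o["grasp_force"],o["force"]);go(o,.545,.02,.22,0);go(o,.56,-.255,.22,0)
E
```

```text
[0.51191907 0.31139892 0.01609232] 0.06533147609357029 25.000670850276947 [ 0.74961464 -0.59947588  4.67458582]
at [0.5119 0.3114 0.0161] [-1.7998e+02 -7.0000e-02 -2.9000e-01] go [ 0.116  0.971 -0.68 ] [-0.0001 -0.0004 -0.0016] rows 8.6
at [0.5119 0.3114 0.0161] [-1.7998e+02 -7.0000e-02 -2.9000e-01] go [ 0.171  1.887 -0.68 ] [-0.0001 -0.0004 -0.0016] rows 14.5
```

>>> servo_tool(
  series=[
    [[0, 0, -0.03, 0, 0, 0, 0.6], [0, 0, -0.09, 0, 0, 0, 0.6], [0, 0, -0.18, 0, 0, 0, 0.6], [0, 0, -0.3, 0, 0, 0, 0.6], [0, 0, -0.42, 0, 0, 0, 0.6], [0, 0, -0.54, 0, 0, 0, 0.6], [0, 0, -0.64, 0, 0, 0, 0.6], [0, 0, -0.66, 0, 0, 0, 0.6]],
  ],
)

```text
time_s: 24.82
tool_pos: [0.513, 0.3132, 0.2193]
tool_rot: [-179.8, -0.4, -0.3]
force: [0.2, 1.4, -1.3]
grip_width: 0.0654
grasp_force: 25.0
```

>>> servo_tool(
  series=[
    [[0.01, 0.05, 0, 0, 0, 0, 0.6], [0.02, 0.15, 0, 0, 0, 0, 0.6], [0.03, 0.26, 0, 0, 0, 0, 0.6], [0.04, 0.37, 0, 0, 0, 0, 0.6], [0.05, 0.48, 0, 0, 0, 0, 0.6], [0.06, 0.59, 0, 0, 0, 0, 0.6], [0.07, 0.7, 0, 0, 0, 0, 0.6], [0.08, 0.81, 0, 0, 0, 0, 0.6], [0.085, 0.94, 0, 0, 0, 0, 0.6]],
  ],
)

```text
time_s: 25.57
tool_pos: [0.5347, 0.0287, 0.2126]
tool_rot: [-180.0, 0.1, -0.2]
force: [1.0, 0.9, -2.4]
grip_width: 0.0654
grasp_force: 25.0
```

>>> servo_tool(
  series=[
    [[0.01, 0.12, 0, 0, 0, 0, 0.6], [0.02, 0.24, 0, 0, 0, 0, 0.6], [0.03, 0.36, 0, 0, 0, 0, 0.6], [0.04, 0.48, 0, 0, 0, 0, 0.6], [0.05, 0.6, 0, 0, 0, 0, 0.6], [0.06, 0.7, 0, 0, 0, 0, 0.6], [0.07, 0.8, 0, 0, 0, 0, 0.6], [0.08, 0.88, 0, 0, 0, 0, 0.6], [0.085, 0.94, 0, 0, 0, 0, 0.6], [0.085, 0.94, 0, 0, 0, 0, 0.6], [0.085, 0.94, 0, 0, 0, 0, 0.6]],
  ],
)

```text
time_s: 26.48
tool_pos: [0.5589, -0.2535, 0.2122]
tool_rot: [-179.9, 0.1, -0.4]
force: [1.3, 1.3, -2.0]
grip_width: 0.0654
grasp_force: 25.0
```

```bash
python3 - <<'E'
from h import *
o,c=look("w11");mats(o,c);print(o["grip_width"]);go(o,.5875,-.2593,.0201,0)
P=cloud(c,o);hs=cv2.cvtColor(c["frame"],cv2.COLOR_RGB2HSV)
m=(P[...,2]>.03)&(P[...,2]<.08)&(P[...,0]>.63)&(abs(P[...,1]+.25)<.08);print("bottle",np.percentile(P[m],[2,98],axis=0).round(3))
E
```

```text
[195.0, 280.0] [0.4819, -0.1255, 0.008] [ 482.1 -126.5] [ 7.4 58.8] 10.4
[192.0, 181.0] [0.5884, -0.132, 0.008] [ 585.2 -128.3] [43.5 32.1] 28.7
[320.0, 180.0] [0.5888, -0.2597, 0.008] [ 587.4 -259.6] [75.3 74.8] 89.6
z 0.00788035759077746
0.0654360690247543
at [ 0.5589 -0.2535  0.2122] [-1.799e+02  9.000e-02 -3.800e-01] go [0.097 0.02  0.64 ] [-0.0006  0.0005 -0.0021] rows 4.7
bottle [[ 0.667 -0.277  0.036]
 [ 0.703 -0.242  0.076]]
```

View pics/w11.png

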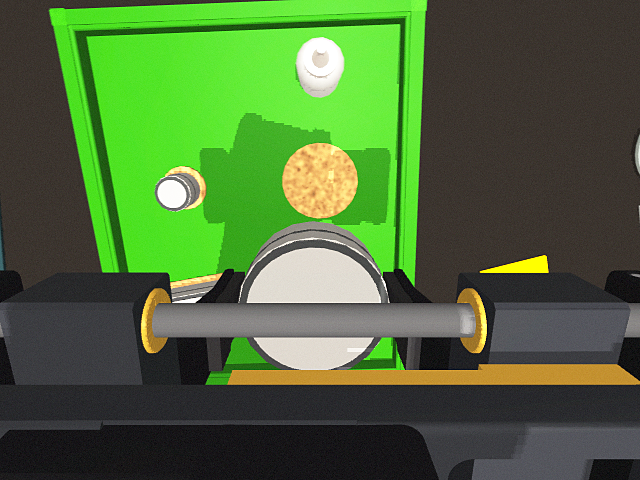

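The big tin is held level. Its mat is at (320,180), world (0.588,-0.2595). The bottle stands 79 mm ahead, clear of the gripper body.

>>> servo_tool(
  series=[
    [[0.05, 0.01, 0.05, 0, 0, 0, 0.6], [0.095, 0.02, 0.15, 0, 0, 0, 0.6], [0.095, 0.02, 0.27, 0, 0, 0, 0.6], [0.095, 0.02, 0.38, 0, 0, 0, 0.6], [0.095, 0.02, 0.48, 0, 0, 0, 0.6], [0.095, 0.02, 0.56, 0, 0, 0, 0.6], [0.095, 0.02, 0.6, 0, 0, 0, 0.6], [0.095, 0.02, 0.615, 0, 0, 0, 0.6], [0.095, 0.02, 0.615, 0, 0, 0, 0.6], [0.095, 0.02, 0.615, 0, 0, 0, 0.6]],
  ],
)

```text
time_s: 27.37
tool_pos: [0.5893, -0.2589, 0.0305]
tool_rot: [180.0, -0.1, -0.2]
force: [0.4, -0.5, -0.8]
grip_width: 0.0654
grasp_force: 25.0
```

```bash
python3 - <<'E'
from h import *
from cell import get_obs
o=get_obs();print(o["force"],o["grip_width"]);go(o,.5876,-.2595,.0201,0)
E
```

```text
[ 0.4314542  -0.52697041 -0.77054   ] 0.06535680358195657
at [ 0.5893 -0.2589  0.0305] [ 1.7995e+02 -1.3000e-01 -2.3000e-01] go [-0.006  0.002  0.034] [ 0.0003 -0.0007 -0.0013] rows 0.3
```

>>> servo_tool(
  series=[
    [[-0.004, 0.001, 0.01, 0, 0, 0, 0.6], [-0.004, 0.001, 0.02, 0, 0, 0, 0.6], [-0.004, 0.001, 0.03, 0, 0, 0, 0.6], [-0.004, 0.001, 0.034, 0, 0, 0, 0.6], [-0.004, 0.001, 0.034, 0, 0, 0, 0.6]],
  ],
)

```text
time_s: 27.78
tool_pos: [0.5873, -0.2601, 0.02]
tool_rot: [179.9, -0.0, -0.3]
force: [-2.5, 1.1, 4.6]
grip_width: 0.0655
grasp_force: 25.0
```

>>> servo_tool(
  series=[
    [[0, 0, 0, 0, 0, 0, 0.8], [0, 0, 0, 0, 0, 0, 0.9], [0, 0, 0, 0, 0, 0, 1], [0, 0, 0, 0, 0, 0, 1], [0, 0, -0.03, 0, 0, 0, 1], [0, 0, -0.1, 0, 0, 0, 1], [0, 0, -0.2, 0, 0, 0, 1], [0, 0, -0.3, 0, 0, 0, 1], [0, 0, -0.42, 0, 0, 0, 1], [0, 0, -0.55, 0, 0, 0, 1], [0, 0, -0.7, 0, 0, 0, 1], [0, 0, -0.75, 0, 0, 0, 1]],
  ],
)

```text
time_s: 28.78
tool_pos: [0.5889, -0.2597, 0.2506]
tool_rot: [179.8, -0.4, -0.3]
force: [0.5, -0.7, 1.8]
grip_width: 0.0867
grasp_force: 0.0
```

>>> servo_tool(
  series=[
    [[-0.15, -0.9, -0.1, 0, 0, 0, 1], [-0.15, -0.9, -0.1, 0, 0, 0, 1], [-0.15, -0.9, -0.1, 0, 0, 0, 1], [-0.15, -0.9, -0.1, 0, 0, 0, 1], [-0.15, -0.9, -0.1, 0, 0, 0, 1], [-0.15, -0.9, -0.1, 0, 0, 0, 1], [-0.15, -0.9, -0.1, 0, 0, 0, 1], [-0.15, -0.9, -0.1, 0, 0, 0, 1], [-0.15, -0.9, -0.1, 0, 0, 0, 1], [-0.15, -0.9, -0.1, 0, 0, 0, 1]],
  ],
)

```text
time_s: 29.62
tool_pos: [0.5432, 0.0096, 0.2738]
tool_rot: [179.9, -0.0, -0.3]
force: [-0.2, -0.5, 0.0]
grip_width: 0.0867
grasp_force: 0.0
```

```bash
python3 - <<'E'
from h import *
from cell import eyes
c=eyes.read_camera("top");cv2.imwrite("pics/top1.png",c["frame"][...,::-1])
tins(None,c,.04,(.38,.66,-.35,-.05));tins(None,c,.084,(.6,.75,.2,.33))
E
```

```text
tin z 0.03895809077232948
[414.0, 262.0] [0.4524, -0.2689, 0.04] [ 452.4 -269.5] [54.  47.7] 73.6
[345.0, 266.0] [0.4467, -0.1304, 0.04] [ 446.7 -130.4] [61.5 62. ] 10.2
[340.0, 202.0] [0.5785, -0.1223, 0.04] [ 578.6 -122.2] [32. 32.] 25.3
[407.0, 198.0] [0.5837, -0.2587, 0.04] [ 583.7 -258.9] [63.4 64. ] 43.6
tin z 0.08240263991994612
[143.0, 151.0] [0.6816, 0.2654, 0.084] [681.3 265.6] [60.6 58.2] 44.1
```

View pics/top1.png

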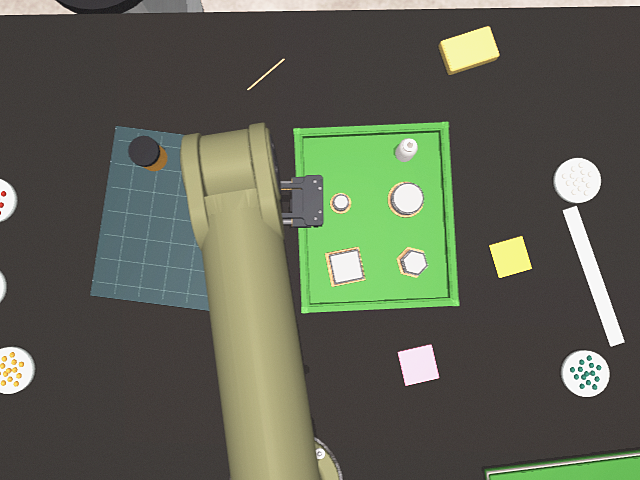

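The top view shows all four tins on their own mats: hex (413,262), square (345,266), small (341,202) and big (407,198). Each is within about 2 mm of its mat's centre. The bottle (405,150) and the jar (145,151) have not moved, and the gripper is clear.

```bash
python3 -c "
from cell import env
print(env.sign_off())"
```

```text
the job is handed in; nothing more can be done
None
```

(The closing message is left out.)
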